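Nest the beakers for firing and hold the test kiln's sprung lid at the loading mark

TASK

Get this load ready for the test kiln: with the kiln still shut, nest the two white beakers that stand on the bench into the white beaker on the round kiln batt, so that all three sit fully home in one upright stack on the batt; lower them in, do not drop them. Then use the gripper to lift the kiln's sprung lid, which has a black bar handle, until the yellow pointer stands at the red clip on the quadrant, and finish while still holding it there, because it springs shut if let go and I am about to load the stack. Leave everything else on the bench where it is.

Things in the scene. Friction and masses are not known exactly. Their poses are not given: they have to be found in the camera images.
- beaker_a_mid (a point): round white clay stacking beaker 62 mm across, 48 mm tall, about 85 g: upright collar (top 18 mm; 55 mm inside) over a body tapering from 51 mm at the shoulder to 34 mm at the foot. Nested, its shoulder rests on the rim of the one below, 18 mm higher than it, with 1-2 mm side play. This one is on the batt, the bottom of the stack. Point: centre, 24 mm above its foot; z along its axis.
- beaker_b_mid (a point): the same kind of beaker, standing on the bench; the point is its centre, 24 mm above its foot. Either of the two may go in first.
- beaker_c_mid (a point): the same kind of beaker, standing on the bench; the point is its centre, 24 mm above its foot.
- batt_top (a point): round buff kiln batt, 130 mm across and 10 mm thick, fixed to the bench; the point is the centre of its top face.
- lid_handle (a point): middle of the black bar handle on the lid's front: level round bar 14 mm thick, 105 mm of it free between two posts, axis 42 mm off the lid's front face (35 mm free space between), 193 mm above the bench when shut. y runs along the bar; with the lid shut +x points level from handle to hinge, z up; the frame turns with the lid.
- kiln_hinge (a point): middle of the lid's hinge line at the back of the kiln, 175 mm above the bench; -x to the kiln's front (handle side), y along the hinge line, z up. The kiln is a steel box 210 x 210 mm, 210 mm high when shut, fixed to the bench. Shut, the bar's axis is 266 mm in front of the hinge line and 18 mm above it.
- kiln_lid (a joint): opening angle of the kiln's lid in rad: 0 is shut, it grows as the handle goes up and back about the hinge line, up to 1.2. Springs on the hinge press it shut: at the handle it takes about 9 N straight up to start lifting and about 12 N at 0.5 rad (2 N more or less); let go, it falls shut.
- index_clip (a joint): angle in rad at which the red clip is clamped on the quadrant, on the same scale as the lid's angle: the pointer stands at the clip when both angles are equal. It is between 0.44 and 0.58 and is not to be moved.
- lid_pointer (a point): tip of the yellow pointer that turns with the lid, 100 mm from the hinge axis, on the kiln's side that is farther from the robot, in front of the aluminium quadrant.
- index_mark (a point): the mark on the red clip that the pointer's tip meets, 100 mm from the hinge axis, on the quadrant.
- kiln_prop: bystander: standing buff kiln prop, a tube 36 mm across and 60 mm tall; origin at the centre of its underside.
- cone_pack: bystander: three small pyrometric cones in a terracotta clay bar 22 x 75 mm, 58 mm tall; origin at the centre of its underside.
- glaze_jar: bystander: glaze jar with a blue cap, 72 mm across, 85 mm tall; origin at the centre of its underside.
- white_dish: bystander: white rectangular dish 100 x 120 mm, 32 mm tall; origin at the centre of its underside.
- red_bowl: bystander: terracotta bowl 90 mm across, 45 mm tall; origin at the centre of its underside.
- glaze_brush: bystander: brush with a wooden handle lying on the bench; origin at the centre of its underside.
- spatula: bystander: spatula with a wooden handle lying on the bench; origin at the centre of its underside.

How it is judged (in metres and radians):
On the way:
1. both beakers are nested fully home and upright in the one on the batt, released and at rest, while the kiln lid is still shut (((horizontal distance between beaker_b_mid and beaker_a_mid below 0.005 m and z of beaker_b_mid in the frame of beaker_a_mid between 0.0155 and 0.0205 m and horizontal distance between beaker_c_mid and beaker_b_mid below 0.005 m and z of beaker_c_mid in the frame of beaker_b_mid between 0.0155 and 0.0205 m) or (horizontal distance between beaker_c_mid and beaker_a_mid below 0.005 m and z of beaker_c_mid in the frame of beaker_a_mid between 0.0155 and 0.0205 m and horizontal distance between beaker_b_mid and beaker_c_mid below 0.005 m and z of beaker_b_mid in the frame of beaker_c_mid between 0.0155 and 0.0205 m)) and horizontal distance between beaker_a_mid and batt_top below 0.045 m and z of beaker_a_mid in the frame of batt_top below 0.028 m and angle between each of beaker_a_mid, beaker_b_mid, beaker_c_mid's own z axis and vertical below 0.1 rad and linear speed of each of beaker_a, beaker_b, beaker_c below 0.02 m/s and contact force between the fingers and beaker_a below 0.05 N and contact force between the fingers and beaker_b below 0.05 N and contact force between the fingers and beaker_c below 0.05 N and value of joint kiln_lid below 0.06 rad), for 0.3 s.
At the end, for the whole second after the job is handed in: Beakers nested on the batt: each upper one 15.5-20.5 mm above the one below, within 5 mm of its centre, upright within 0.1 rad, bottom one within 45 mm of batt centre, at rest, untouched. Fingers alone hold the lid (over 4 N), at rest, pointer tip within 8 mm (0.08 rad) of the clip mark (((horizontal distance between beaker_b_mid and beaker_a_mid below 0.005 m and z of beaker_b_mid in the frame of beaker_a_mid between 0.0155 and 0.0205 m and horizontal distance between beaker_c_mid and beaker_b_mid below 0.005 m and z of beaker_c_mid in the frame of beaker_b_mid between 0.0155 and 0.0205 m) or (horizontal distance between beaker_c_mid and beaker_a_mid below 0.005 m and z of beaker_c_mid in the frame of beaker_a_mid between 0.0155 and 0.0205 m and horizontal distance between beaker_b_mid and beaker_c_mid below 0.005 m and z of beaker_b_mid in the frame of beaker_c_mid between 0.0155 and 0.0205 m)) and horizontal distance between beaker_a_mid and batt_top below 0.045 m and z of beaker_a_mid in the frame of batt_top below 0.028 m and angle between each of beaker_a_mid, beaker_b_mid, beaker_c_mid's own z axis and vertical below 0.1 rad and linear speed of each of beaker_a, beaker_b, beaker_c below 0.02 m/s and contact force between the fingers and beaker_a below 0.05 N and contact force between the fingers and beaker_b below 0.05 N and contact force between the fingers and beaker_c below 0.05 N and distance between lid_pointer and index_mark below 0.008 m and velocity of joint kiln_lid between -0.05 and 0.05 rad/s and contact force between the fingers and kiln_lid above 4 N and contact force between each of kiln_prop, cone_pack, glaze_jar, white_dish, red_bowl, glaze_brush, spatula and kiln_lid below 0.1 N); the arm keeps its last pose, push and grip.
It fails at once if a bystander was pushed more than 30 mm or knocked over (distance of any of kiln_prop, cone_pack, glaze_jar, white_dish, red_bowl, glaze_brush, spatula from where it was at the start of the episode above 0.03 m or angle between any of kiln_prop, cone_pack, glaze_jar, white_dish, red_bowl's own z axis and vertical above 0.5 rad).
It fails at once if a beaker was dropped (faster than 0.7 m/s with no finger on it, as after a fall of 25 mm) ((contact force between the fingers and beaker_a below 0.05 N and linear speed of beaker_a above 0.7 m/s) or (contact force between the fingers and beaker_b below 0.05 N and linear speed of beaker_b above 0.7 m/s) or (contact force between the fingers and beaker_c below 0.05 N and linear speed of beaker_c above 0.7 m/s)).
It fails at once if the red clip was shifted along the quadrant by more than 5 mm (distance of index_mark from where it was at the start of the episode above 0.005 m).
It also fails if it takes over 67 s, if anything falls off the work surface, if the arm or the gripper's body presses on something with over 40 N, if the wrist force passes 120 N, or if a joint passes its speed limit or range.

ROBOT

A 7-joint arm with a two-finger parallel gripper is mounted at the origin on the work surface. World frame = base frame: x ahead of the robot, y to its left, z up, the work surface at z = 0. Lengths are in mm, angles in degrees, forces in N, time in s.
With the tool pointing down it reaches from about 425 to 875 mm from the base axis. Payload 9.9 kg.
Tool frame: the origin (TCP) lies midway between the tips of the shut fingers; the grasp point (between the pads) lies 19 mm behind it; z points along the fingers, y is the direction in which the jaws open and shut (so a half turn about z gives the same grasp; the last joint's range is limited). The gripper opens to 85 mm and grips with 20 to 120 N. Pads are 22 mm wide; open, the fingers measure 114 mm over their backs; the gripper's body (76 mm by 85 mm) begins 54 mm behind the grasp point. The pads swing forward as they close: fully open they stand 13 mm farther back than shut.
Start: joints at [60.516, 32.985, 1.427, 82.34, -0.859, 64.687, -3.237], TCP at [281.883, -613.328, 231.289] pointing down, gripper open.
Joint ranges: [-157.87, 157.87], [-19.46, 123.44], [-87.15, 90], [11.01, 140.99], [-62.26, 242.26], [9.8, 113.94], [-161.44, 161.44]. Speed limits (degrees/s): [127.2, 127.2, 172.46, 172.46, 180, 180, 180].

INTERFACE

Orientations are given as a 3x3 rotation matrix whose columns are the frame's x, y, z axes.
In Python, from cell import bot gives the robot as it stands.
- The arm moves only by the tool arm_command, never from a script. Its argument "targets" is a list that holds one entry, the list of rows, each a list of 7 numbers: the turn, a rotation vector about the tool's x, y, z in degrees, then the shift along the tool's x, y, z in cm, then the gripper command: -1 is fully open, 1 is shut, values between are in proportion. A call has 1 to 5 rows; each row shifts and turns the pose as measured when the row begins, along the tool's axes as they then stand; what a row does not reach is not made up. A row lasts 1/12 s, in which the tool goes at most 41.7 mm and 7.16 degrees, less where a joint would pass 70% of its speed; a pose out of reach is approached as far as the arm can. A call is refused whole if a number of a shift passes 4.17 or a number of a turn 7.16, either way. A call with a gripper value outside its range is refused whole. The fingers move at their own pace and stop on an object; "newtons" is the grip in N (left out, the last holds). Time passes only in rows, so rows that do not move let the fingers close. It gives the time, the measured TCP pose, the force and the opening at its end, in the units of the state.
- bot.get_state(): the state, without advancing time (a new reading comes with each control period).
- bot.grab_frame(name): name is "scene" or "side" or "wrist"; returns a dict with "image" (480x640x3 uint8, red, green, blue), "range_z" (480x640 float32, mm along the optical axis (not along the pixel's ray), 0 where there is no reading), "mtx" (3x3 intrinsics, pixels), "R" (3x3) and "t" (3): a world point X has camera coordinates R X + t; the wrist camera has in their place "hand_eye" (4x4, takes a point from camera to tool coordinates, whose origin is the TCP and whose axes are the flange's). Camera axes: x right, y down, z forward; pixel columns grow to the right and rows downward; lengths in mm; the calibration is good to about 2 mm. The wrist camera is an equidistant fisheye: a pixel r from the principal point sees the ray r / f radians off the axis. A picture is of the moment at which its call begins: read the wrist's pose just before it.
- bot.job_done(): hands the job in, once; it reports no verdict.
Trained networks look in the newest picture that a camera, given by its name, has taken for a name from the list of things; names that differ only in an ending like _2 or _b are one class to them, and where a whole thing is asked for, a point or a joint stands for the part that bears it (a point fixed in the world has none). Each returns a list of dicts, best first, with "score" (0 to 1); they miss things now and then, are a little off and sometimes report something else, mostly with a low value. They report only what shows in the picture. A call takes as long as a camera call.
- bot.trace(camera, query): "mask" (480x640 bool, what is visible of it) and "rect" ([left, top, right, bottom] in pixels, round what is visible of it).
The state is a dict: "t": time; "joint_pos": joint angles; "dq": joint speeds; "tau": joint torques, N m; "eef_pos": TCP position; "ee_rot": TCP orientation; "ft_force": force on the tool from outside, world axes, zero at the start; "moment": the same for the moment, N m; "width": opening from 0.0 (shut) to 1.0 (fully open).
Only numpy, scipy, OpenCV 4.12 (cv2) and the standard library are available. Lean on these libraries where they do the work, as an engineer would, in place of code of your own. Each camera call takes 0.05 s, during which the arm holds its last target. There are 200 camera calls.

## Working session

There is one attempt and no reset: what is moved stays moved. The work goes in short steps, Python scripts to look and compute and a tool call to move; the robot and the scene stay as the last step left them, time stands still between calls to the robot, and variables do not carry over. Pictures are saved under pics/ and viewed, about 8 in all and at most 12, crops included, and the job is handed in when it is done.

Besides the shell and the picture viewer there is one more tool, called after "Request:" as name([rows], argument=value, ...), one row to a line, values as JSON. arm_command: Moves the arm, as the interface text tells. Its arguments: {"type":"object","properties":{"targets":{"type":"array"},"newtons":{"type":"number"}},"required":["targets"]}

```bash
mkdir -p pics; ls; cat > h.py <<'E'
import numpy as np, cv2
from cell import bot
def pts(f,mask=None):
    z=f["range_z"]; m=z>0
    if mask is not None: m&=mask
    v,u=np.nonzero(m); d=z[v,u]; K=f["mtx"]
    c=np.stack([(u-K[0,2])/K[0,0]*d,(v-K[1,2])/K[1,1]*d,d],1)
    return (c-f["t"])@f["R"], v,u
def proj(f,X):
    c=np.atleast_2d(X)@f["R"].T+f["t"]; p=c@f["mtx"].T
    return p[:,:2]/p[:,2:]
E
python3 - <<'E'
from h import *
s=bot.get_state(); print({k:np.round(v,2).tolist() for k,v in s.items()})
for c in ["scene","side"]:
    f=bot.grab_frame(c); cv2.imwrite(f"pics/{c}0.png",f["image"][:,:,::-1]); print(c,f["R"].round(3).tolist(),f["t"].round(0),f["mtx"].round(0).tolist())
    for q in ["beaker_a_mid","lid_handle","lid_pointer","index_mark","index_clip","kiln_prop","cone_pack","glaze_jar","white_dish","red_bowl","glaze_brush","spatula"]:
        for r in bot.trace(c,q)[:4]:
            P,_,_=pts(f,r["mask"]); 
            if len(P): print(c,q,round(r["score"],2),np.round(r["rect"]).tolist(),len(P),"min",np.percentile(P,2,0).round(0),"max",np.percentile(P,98,0).round(0))
E
```

```text
pics
{'t': 0.0, 'joint_pos': [60.51, 33.03, 1.42, 82.39, -0.86, 64.69, -3.24], 'dq': [0.06, 0.08, -0.06, 0.03, -0.07, -0.0, 0.03], 'tau': [0.0, -76.58, 2.25, -28.6, 0.02, 0.01, 0.0], 'eef_pos': [281.74, -612.89, 230.42], 'ee_rot': [[0.91, 0.42, -0.0], [0.42, -0.91, 0.0], [-0.0, -0.0, -1.0]], 'ft_force': [-0.33, 0.71, 0.07], 'moment': [0.09, -0.03, -0.04], 'width': 1.0}
scene [[0.675, 0.738, 0.019], [0.535, -0.471, -0.701], [-0.508, 0.484, -0.713]] [-364. -217. 2030.] [[530.0, 0.0, 323.0], [0.0, 530.0, 237.0], [0.0, 0.0, 1.0]]
scene beaker_a_mid 0.82 [306.0, 259.0, 323.0, 279.0] 291 min [ 554. -114.   16.] max [612. -55.  61.]
scene lid_handle 0.62 [370.0, 143.0, 464.0, 210.0] 3197 min [488. 207. 179.] max [697. 457. 217.]
scene lid_handle 0.3 [224.0, 340.0, 251.0, 376.0] 740 min [ 649. -484.   17.] max [ 711. -423.   89.]
scene lid_pointer 0.88 [371.0, 146.0, 457.0, 213.0] 3009 min [492. 210. 180.] max [695. 454. 217.]
scene lid_pointer 0.51 [227.0, 243.0, 278.0, 282.0] 1082 min [ 357. -251.    1.] max [ 459. -132.   36.]
scene index_mark 0.57 [284.0, 300.0, 368.0, 356.0] 936 min [ 7
[... 1876 characters left out ...]
   90.]
side glaze_jar 0.87 [375.0, 142.0, 394.0, 178.0] 734 min [ 638. -472.    7.] max [ 700. -413.   90.]
side white_dish 0.79 [390.0, 229.0, 447.0, 278.0] 1811 min [ 351. -249.    3.] max [ 453. -128.   36.]
side red_bowl 0.72 [354.0, 282.0, 392.0, 320.0] 1076 min [361. -15.   4.] max [441.  68.  49.]
side glaze_brush 0.59 [419.0, 173.0, 480.0, 200.0] 607 min [ 377. -525.    6.] max [ 570. -484.   25.]
side glaze_brush 0.19 [416.0, 193.0, 440.0, 216.0] 420 min [ 445. -387.    5.] max [ 503. -325.   52.]
side spatula 0.85 [264.0, 178.0, 339.0, 237.0] 866 min [ 728. -308.    1.] max [793. -45.  24.]
side spatula 0.57 [134.0, 267.0, 146.0, 280.0] 73 min [690. 375. 222.] max [707. 391. 241.]
```

View pics/scene0.png

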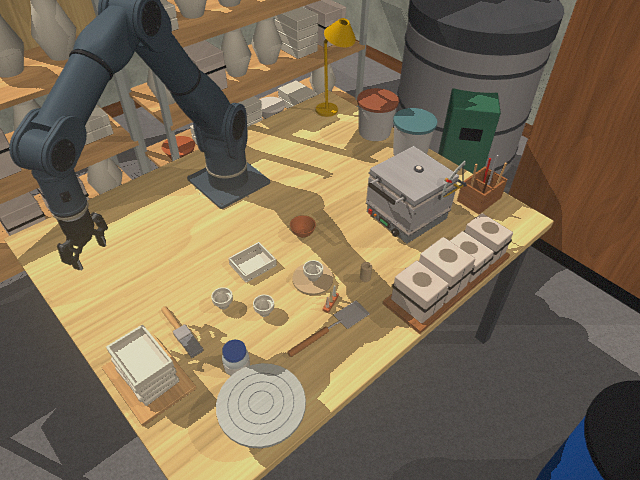

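View pics/side0.png

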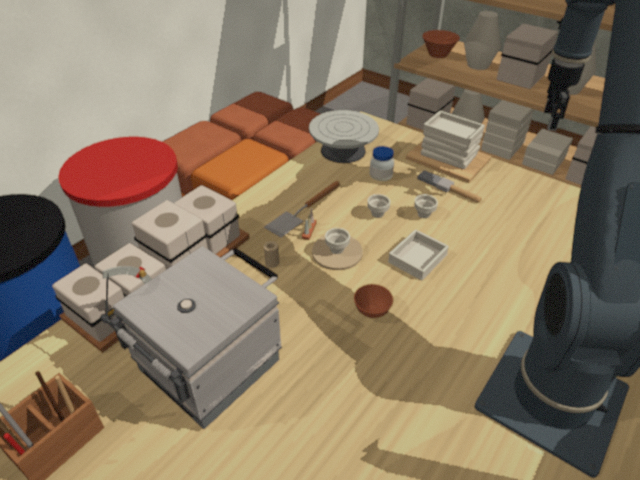

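The scene picture shows the batt beaker at (312,270), bench beakers at (222,297) and (263,305), and the kiln with its handle towards -y. The side picture shows the handle bar from (235,253) to (275,275), and the clip near (140,274). Next I'll measure them.

```bash
cat > m.py <<'E'
from h import *
from scipy.optimize import least_squares
fs={c:bot.grab_frame(c) for c in ["scene","side"]}
def beakers(zoff):
    for n,(cx,cy,h) in zoff.items():
        for c,f in fs.items():
            P,_,_=pts(f)
            Q=P[(np.hypot(P[:,0]-cx,P[:,1]-cy)<50)&(abs(P[:,2]-h)<5)]
            r=least_squares(lambda p:np.hypot(Q[:,0]-p[0],Q[:,1]-p[1])-29.2,[cx,cy],loss="soft_l1",f_scale=2)
            print(n,c,len(Q),r.x.round(1),"rms",np.sqrt(np.mean(r.fun**2)).round(1),"zmax",np.percentile(Q[:,2],90).round(1),"bb",Q.min(0).round(0)[:2],Q.max(0).round(0)[:2])
E
python3 - <<'E'
from m import *
beakers(dict(A=(583,-84,58),B=(582,-280,48),C=(474,-356,48)))
for c,f in fs.items():
    P,v,u=pts(f)
    # lid top
    m=(abs(P[:,2]-205)<12)&(P[:,0]>450)&(P[:,0]<720)&(P[:,1]>190)&(P[:,1]<480)
    (ctr,sz,a)=cv2.minAreaRect(P[m][:,:2].astype(np.float32)); print(c,"lid",m.sum(),np.round(ctr),np.round(sz),round(a,1),np.percentile(P[m][:,2],[5,50,95]))
    # handle: dark pixels at z 180..200
    g=f["image"].max(2)[v,u]
    m=(g<60)&(P[:,2]>165)&(P[:,2]<205)&(P[:,0]>520)&(P[:,0]<780)&(P[:,1]>130)&(P[:,1]<330)
    if m.sum()>20:
        H=P[m]; print(c,"handle",m.sum(),H.min(0).round(0),H.max(0).round(0),np.median(H,0).round(0))
        L=cv2.fitLine(H[:,:2].astype(np.float32),cv2.DIST_HUBER,0,.01,.01).ravel(); print(L.round(3))
f=fs["side"]
cv2.imwrite("pics/kiln.png",cv2.resize(f["image"][225:425,60:320,::-1],None,fx=3,fy=3,interpolation=cv2.INTER_CUBIC))
E
```

```text
A scene 86 [582.5 -84.3] rms 2.2 zmax 60.6 bb [ 552. -116.] [616. -52.]
A side 153 [578.9 -84. ] rms 1.7 zmax 61.3 bb [ 547. -116.] [610. -53.]
B scene 98 [ 582.2 -279.5] rms 2.0 zmax 51.3 bb [ 549. -311.] [ 614. -247.]
B side 132 [ 578.5 -278.7] rms 2.0 zmax 51.0 bb [ 547. -311.] [ 608. -248.]
C scene 101 [ 478.3 -355.5] rms 2.0 zmax 50.6 bb [ 446. -385.] [ 509. -324.]
C side 138 [ 475.3 -355.5] rms 2.0 zmax 51.0 bb [ 444. -388.] [ 508. -322.]
scene lid 2926 [594. 334.] [272. 230.] 87.5 [197.13077864 210.19380648 214.74397859]
scene handle 98 [522. 199. 183.] [652. 257. 205.] [589. 209. 198.]
[ 9.98000e-01 -6.30000e-02  5.88365e+02  2.08119e+02]
side lid 11781 [589. 341.] [276. 227.] 86.6 [197.52402065 211.20015441 213.63515673]
side handle 260 [520. 204. 190.] [636. 221. 204.] [576. 214. 200.]
[ 9.98000e-01 -6.20000e-02  5.75706e+02  2.14525e+02]
```

View pics/kiln.png

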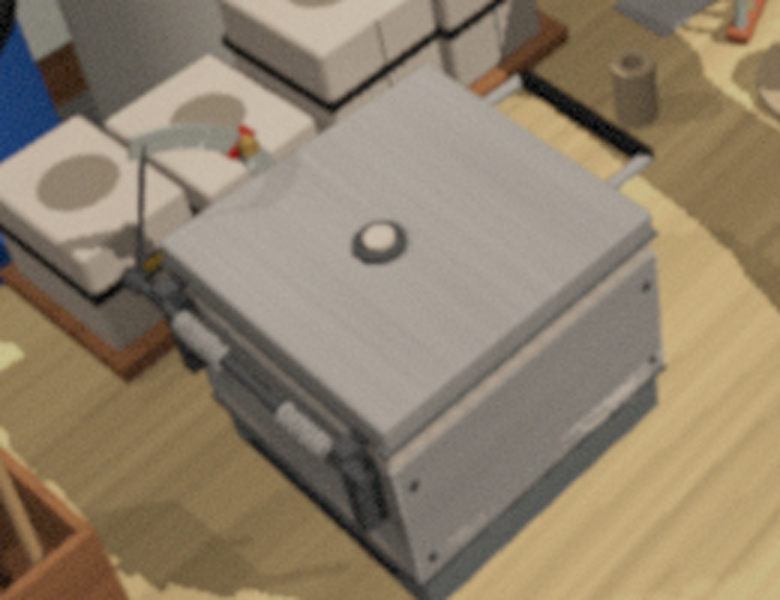

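Beaker centres (mean of both cameras): A (581,-84), B (580,-279), C (477,-355). Their rim heights fit the given sizes. The handle centre is about (581,211,193) and the bar lies about 3.5° off x. The present jaw yaw suits all the beaker moves, so I'll start with C.

```bash
cat > d.py <<'E'
import sys
from h import *
s=bot.get_state(); R=np.array(s["ee_rot"]); p=np.array(s["eef_pos"])
print("t",round(s["t"],2),"p",p.round(1),"F",np.round(s["ft_force"],1),"w",round(s["width"],3),"z",R[:,2].round(3))
a=list(map(float,sys.argv[1:]))
for i in range(0,len(a),3):
    g=np.array(a[i:i+3]); d=R.T@(g-p)/10; n=int(np.ceil(np.abs(d).max()/4)); print(g,"tool cm",d.round(2),n,"rows of",(d/max(n,1)).round(2)); p=g
E
python3 d.py 477 -355.5 100 477 -355.5 29 477 -355.5 120
```

```text
t 1.4 p [ 281.9 -613.3  231.3] F [0.7 0.  0.2] w 1.004 z [-0.  0. -1.]
[ 477.  -355.5  100. ] tool cm [ 28.5  -15.28  13.13] 8 rows of [ 3.56 -1.91  1.64]
[ 477.  -355.5   29. ] tool cm [0.  0.  7.1] 2 rows of [0.   0.   3.55]
[ 477.  -355.5  120. ] tool cm [-0.  -0.  -9.1] 3 rows of [-0.   -0.   -3.03]
```

Request:
arm_command([
  [[0,0,0,2.85,-1.53,1.3,-1],[0,0,0,2.85,-1.53,1.3,-1],[0,0,0,2.85,-1.53,1.3,-1],[0,0,0,2.85,-1.53,1.3,-1],[0,0,0,2.85,-1.53,1.3,-1]],
])

```text
t: 1.82
eef_pos: [375.5, -490.4, 166.4]
ee_rot: [[0.915, 0.403, -0.0], [0.403, -0.915, -0.011], [-0.005, 0.01, -1.0]]
ft_force: [0.9, -0.1, -0.0]
width: 0.999
```

Request:
arm_command([
  [[0,0,0,2.85,-1.53,1.3,-1],[0,0,0,2.85,-1.53,1.3,-1],[0,0,0,2.85,-1.53,1.3,-1],[0,0,0,2.85,-1.53,1.3,-1],[0,0,0,2.85,-1.53,1.3,-1]],
])

```text
t: 2.23
eef_pos: [479.3, -358.0, 98.2]
ee_rot: [[0.916, 0.402, 0.002], [0.402, -0.916, -0.013], [-0.003, 0.013, -1.0]]
ft_force: [0.7, 1.0, 0.1]
width: 0.997
```

Request:
arm_command([
  [[0,0,0,0,0,0,-1],[0,0,0,0,0,0,-1]],
])

```text
t: 2.4
eef_pos: [484.6, -348.6, 95.3]
ee_rot: [[0.911, 0.413, 0.002], [0.413, -0.911, -0.007], [-0.001, 0.007, -1.0]]
ft_force: [-1.0, -1.0, -0.0]
width: 1.001
```

```bash
python3 d.py 477 -355.5 100 477 -355.5 29; python3 - <<'E'
from h import *
f=bot.grab_frame("wrist"); cv2.imwrite("pics/w1.png",f["image"][:,:,::-1]); print(f["hand_eye"].round(3),f["mtx"])
for r in bot.trace("wrist","beaker_c_mid")[:4]: print(r["score"],r["rect"],r["mask"].sum())
E
```

```text
t 2.4 p [ 484.6 -348.6   95.3] F [-1. -1. -0.] w 1.001 z [ 0.002 -0.007 -1.   ]
[ 477.  -355.5  100. ] tool cm [-0.97  0.32 -0.47] 1 rows of [-0.97  0.32 -0.47]
[ 477.  -355.5   29. ] tool cm [ 0.01 -0.05  7.1 ] 2 rows of [ 0.   -0.03  3.55]
[[-0.00000e+00 -9.59000e-01 -2.83000e-01  7.09160e+01]
 [ 1.00000e+00 -0.00000e+00  0.00000e+00 -3.70000e-02]
 [-0.00000e+00 -2.83000e-01  9.59000e-01 -1.42206e+02]
 [ 0.00000e+00  0.00000e+00  0.00000e+00  1.00000e+00]] [[371.64829954   0.         322.32999428]
 [  0.         371.64829954 239.54462623]
 [  0.           0.           1.        ]]
0.74 [215.3, 0.5, 335.6, 108.6] 10725
```

View pics/w1.png

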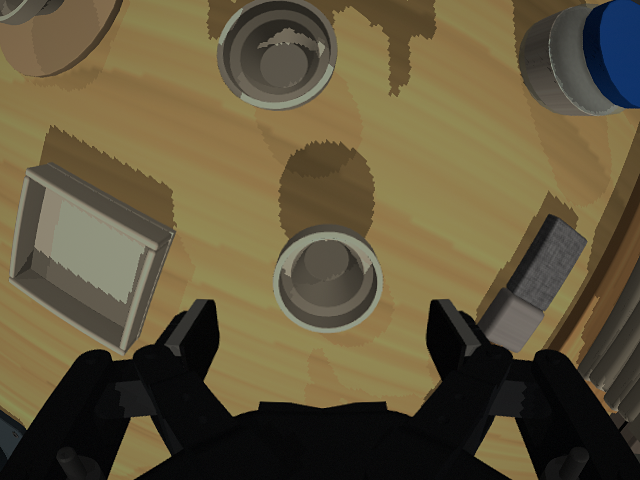

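The wrist picture shows C's rim round (328,278), B's rim round (277,53), and the brush clear of the fingers. I'll cross-check the centres with the wrist depth.

```bash
cat > w.py <<'E'
from h import *
from scipy.optimize import least_squares
import sys
def wpts():
    s=bot.get_state(); f=bot.grab_frame("wrist"); R=np.array(s["ee_rot"]); p=np.array(s["eef_pos"])
    z=f["range_z"]; v,u=np.nonzero(z>0); K=f["mtx"]; x=(u-K[0,2])/K[0,0]; y=(v-K[1,2])/K[1,1]; th=np.hypot(x,y)+1e-9
    k=np.tan(th)/th; d=z[v,u]; ok=th<1.3
    c=np.stack([x*k*d,y*k*d,d,np.ones_like(d)],1)[ok]
    return (c@f["hand_eye"].T)[:,:3]@R.T+p, v[ok],u[ok]
def rim(P,cx,cy,h,tol=4):
    Q=P[(np.hypot(P[:,0]-cx,P[:,1]-cy)<42)&(abs(P[:,2]-h)<tol)]
    if len(Q)<20: print("few",len(Q)); return
    r=least_squares(lambda p:np.hypot(Q[:,0]-p[0],Q[:,1]-p[1])-29.2,[cx,cy],loss="soft_l1",f_scale=2)
    print(len(Q),r.x.round(1),"rms",np.sqrt(np.mean(r.fun**2)).round(2),"z",np.percentile(Q[:,2],[10,50,90]).round(1))
if __name__=="__main__":
    P,v,u=wpts(); a=list(map(float,sys.argv[1:]))
    for i in range(0,len(a),3): rim(P,*a[i:i+3])
E
python3 w.py 477 -355 48 580 -279 48; python3 d.py 478 -355 29
```

```text
2278 [ 475.9 -356. ] rms 1.14 z [45.7 47.4 48.2]
2415 [ 578.9 -280.6] rms 1.12 z [46.  47.4 48.4]
t 2.55 p [ 483.6 -350.4   96. ] F [-0.2 -1.1  0.7] w 1.001 z [ 0.003 -0.008 -1.   ]
[ 478. -355.   29.] tool cm [-0.7   0.13  6.7 ] 2 rows of [-0.35  0.07  3.35]
```

Request:
arm_command([
  [[0,0,0,-0.85,0.2,0,-1],[0,0,0,0,0,2.2,-1],[0,0,0,0,0,2.2,-1],[0,0,0,0,0,1.5,-1],[0,0,0,0,0,0,-1]],
], newtons=30)

```text
t: 2.97
eef_pos: [472.0, -367.1, 39.4]
ee_rot: [[0.917, 0.399, 0.007], [0.399, -0.917, -0.016], [0.0, 0.018, -1.0]]
ft_force: [-0.7, 0.6, -0.8]
width: 1.004
```

```bash
python3 d.py 476 -356 29
```

```text
t 2.97 p [ 472.  -367.1   39.4] F [-0.7  0.6 -0.8] w 1.004 z [ 0.007 -0.016 -1.   ]
[ 476. -356.   29.] tool cm [ 0.81 -0.88  1.02] 1 rows of [ 0.81 -0.88  1.02]
```

Request:
arm_command([
  [[1,0,0,0.8,-0.8,0.4,-1],[0,0,0,0,0,0,-1],[0,0,0,0,0,0,-1]],
])

```text
t: 3.22
eef_pos: [474.0, -359.7, 36.7]
ee_rot: [[0.919, 0.394, -0.001], [0.394, -0.919, -0.0], [-0.001, 0.0, -1.0]]
ft_force: [0.0, -1.1, -0.5]
width: 1.001
```

```bash
python3 d.py 476 -356 29
```

```text
t 3.22 p [ 474.  -359.7   36.7] F [ 0.  -1.1 -0.5] w 1.001 z [-0.001 -0.    -1.   ]
[ 476. -356.   29.] tool cm [ 0.33 -0.26  0.77] 1 rows of [ 0.33 -0.26  0.77]
```

Request:
arm_command([
  [[0,0,0,0.3,-0.25,0.7,-1],[0,0,0,0,0,0,-1],[0,0,0,0,0,0,1],[0,0,0,0,0,0,1],[0,0,0,0,0,0,1]],
])

```text
t: 3.63
eef_pos: [477.3, -356.7, 32.1]
ee_rot: [[0.919, 0.394, 0.003], [0.394, -0.919, -0.003], [0.002, 0.004, -1.0]]
ft_force: [-0.3, -0.2, -0.7]
width: 0.714
```

Request:
arm_command([
  [[0,0,0,0,0,0,1],[0,0,0,0,0,0,1],[0,0,0,0,0,0,1],[0,0,0,0,0,0,1],[0,0,0,0,0,0,1]],
])

```text
t: 4.05
eef_pos: [477.6, -356.6, 32.4]
ee_rot: [[0.919, 0.395, 0.003], [0.395, -0.919, -0.003], [0.002, 0.004, -1.0]]
ft_force: [-0.0, 0.8, -0.9]
width: 0.713
```

```bash
python3 d.py 476 -356 29 476 -356 120 579 -84 120
```

```text
t 4.05 p [ 477.6 -356.6   32.4] F [-0.   0.8 -0.9] w 0.713 z [ 0.003 -0.003 -1.   ]
[ 476. -356.   29.] tool cm [-0.12 -0.12  0.34] 1 rows of [-0.12 -0.12  0.34]
[ 476. -356.  120.] tool cm [ 0.02  0.04 -9.1 ] 3 rows of [ 0.01  0.01 -3.03]
[579. -84. 120.] tool cm [ 20.2  -20.92  -0.05] 6 rows of [ 3.37 -3.49 -0.01]
```

Request:
arm_command([
  [[0,0,0,0,0,-1.5,1],[0,0,0,0,0,-2.5,1],[0,0,0,0,0,-2.5,1],[0,0,0,0,0,-2.0,1],[0,0,0,0,0,0,1]],
])

```text
t: 4.47
eef_pos: [475.9, -355.5, 118.5]
ee_rot: [[0.919, 0.395, -0.001], [0.395, -0.919, -0.0], [-0.001, -0.0, -1.0]]
ft_force: [-0.3, -0.7, 0.4]
width: 0.716
```

Request:
arm_command([
  [[0,0,0,1.5,-1.5,0,1],[0,0,0,2.5,-2.5,0,1],[0,0,0,2.5,-2.5,0,1],[0,0,0,2.5,-2.5,0,1],[0,0,0,2.5,-2.5,0,1]],
])

```text
t: 4.88
eef_pos: [534.1, -211.5, 117.6]
ee_rot: [[0.926, 0.378, -0.001], [0.378, -0.926, -0.008], [-0.004, 0.007, -1.0]]
ft_force: [-0.4, -0.8, -0.4]
width: 0.714
```

Request:
arm_command([
  [[0,0,0,2.5,-2.6,0,1],[0,0,0,2.5,-2.6,0,1],[0,0,0,1.5,-1.5,0,1],[0,0,0,0,0,0,1],[0,0,0,0,0,0,1]],
])

```text
t: 5.3
eef_pos: [572.0, -109.4, 113.2]
ee_rot: [[0.921, 0.389, -0.003], [0.389, -0.921, -0.003], [-0.004, 0.001, -1.0]]
ft_force: [-0.5, -1.3, -1.8]
width: 0.72
```

```bash
python3 d.py 579 -84 120; python3 w.py 579 -84 58 580 -279 48; python3 d.py 579 -84 120
```

```text
t 5.3 p [ 572.  -109.4  113.2] F [-0.5 -1.3 -1.8] w 0.72 z [-0.003 -0.003 -1.   ]
[579. -84. 120.] tool cm [ 1.63 -2.07 -0.69] 1 rows of [ 1.63 -2.07 -0.69]
1536 [579.9 -84.8] rms 1.11 z [56.4 57.5 58.4]
977 [ 579.6 -279. ] rms 1.21 z [44.9 47.2 48.2]
t 5.35 p [ 572.  -109.3  113.2] F [ 0.1  0.5 -1.1] w 0.718 z [-0.003 -0.002 -1.   ]
[579. -84. 120.] tool cm [ 1.63 -2.05 -0.69] 1 rows of [ 1.63 -2.05 -0.69]
```

Request:
arm_command([
  [[0,0,0,1.7,-2.0,0,1],[0,0,0,0,0,0,1],[0,0,0,0,0,0,1]],
])

```text
t: 5.6
eef_pos: [578.4, -88.6, 112.1]
ee_rot: [[0.923, 0.384, -0.005], [0.384, -0.923, -0.004], [-0.006, 0.002, -1.0]]
ft_force: [0.4, -1.1, -0.9]
width: 0.719
```

```bash
python3 d.py 581 -84.3 63
```

```text
t 5.6 p [578.4 -88.6 112.1] F [ 0.4 -1.1 -0.9] w 0.719 z [-0.005 -0.004 -1.   ]
[581.  -84.3  63. ] tool cm [ 0.44 -0.31  4.9 ] 2 rows of [ 0.22 -0.15  2.45]
```

Request:
arm_command([
  [[0,0,0,0.45,-0.35,0.5,1],[0,0,0,0,0,0.8,1],[0,0,0,0,0,0.8,1],[0,0,0,0,0,0,1]],
])

```text
t: 5.93
eef_pos: [580.1, -87.5, 88.7]
ee_rot: [[0.925, 0.379, -0.005], [0.379, -0.925, -0.006], [-0.007, 0.003, -1.0]]
ft_force: [-0.9, -0.3, -1.1]
width: 0.717
```

```bash
python3 d.py 581 -84.3 62
```

```text
t 5.93 p [580.1 -87.5  88.7] F [-0.9 -0.3 -1.1] w 0.717 z [-0.005 -0.006 -1.   ]
[581.  -84.3  62. ] tool cm [ 0.22 -0.28  2.67] 1 rows of [ 0.22 -0.28  2.67]
```

Request:
arm_command([
  [[0,0,0,0.3,-0.35,0.3,1],[0,0,0,0,-0.05,0.7,1],[0,0,0,0,-0.05,0.6,1],[0,0,0,0,0,0,1]],
])

```text
t: 6.27
eef_pos: [580.4, -83.3, 70.0]
ee_rot: [[0.926, 0.377, -0.007], [0.377, -0.926, -0.006], [-0.009, 0.003, -1.0]]
ft_force: [0.3, 0.3, -0.7]
width: 0.713
```

```bash
python3 d.py 581 -84.3 61
```

```text
t 6.27 p [580.4 -83.3  70. ] F [ 0.3  0.3 -0.7] w 0.713 z [-0.007 -0.006 -1.   ]
[581.  -84.3  61. ] tool cm [0.03 0.12 0.9 ] 1 rows of [0.03 0.12 0.9 ]
```

Request:
arm_command([
  [[0,0.5,0,0.05,0.1,0.4,1],[0,0,0,0,0,0.3,1],[0,0,0,0,0,0.2,1],[0,0,0,0,0,0,1]],
])

```text
t: 6.6
eef_pos: [581.4, -84.1, 60.1]
ee_rot: [[0.926, 0.377, 0.003], [0.377, -0.926, -0.002], [0.001, 0.003, -1.0]]
ft_force: [-0.5, -0.5, -0.2]
width: 0.714
```

```bash
python3 d.py 581 -84.3 61
```

```text
t 6.6 p [581.4 -84.1  60.1] F [-0.5 -0.5 -0.2] w 0.714 z [ 0.003 -0.002 -1.   ]
[581.  -84.3  61. ] tool cm [-0.05  0.   -0.09] 1 rows of [-0.05  0.   -0.09]
```

Request:
arm_command([
  [[0,0,0,0,0,0.25,1],[0,0,0,0,0,0,1]],
])

```text
t: 6.77
eef_pos: [582.7, -83.8, 60.8]
ee_rot: [[0.926, 0.377, 0.006], [0.377, -0.926, -0.002], [0.005, 0.004, -1.0]]
ft_force: [0.6, -0.8, -1.0]
width: 0.715
```

```bash
python3 d.py
```

```text
t 6.77 p [582.7 -83.8  60.8] F [ 0.6 -0.8 -1. ] w 0.715 z [ 0.006 -0.002 -1.   ]
```

Request:
arm_command([
  [[0,0,0,-0.1,0,0.3,1],[0,0,0,0,0,0.2,1],[0,0,0,0,0,0,1]],
])

```text
t: 7.02
eef_pos: [583.7, -83.5, 60.9]
ee_rot: [[0.926, 0.377, 0.012], [0.377, -0.926, -0.001], [0.011, 0.005, -1.0]]
ft_force: [-0.0, 0.3, -0.5]
width: 0.719
```

```bash
python3 d.py
```

```text
t 7.02 p [583.7 -83.5  60.9] F [-0.   0.3 -0.5] w 0.719 z [ 0.012 -0.001 -1.   ]
```

Request:
arm_command([
  [[0,-0.6,0,-0.2,0,0,1],[0,0,0,0,0,0,0.2],[0,0,0,0,0,0,-0.6],[0,0,0,0,0,0,-1],[0,0,0,0,0,0,-1]],
])

```text
t: 7.43
eef_pos: [581.9, -84.6, 60.8]
ee_rot: [[0.926, 0.377, 0.003], [0.377, -0.926, -0.006], [0.0, 0.006, -1.0]]
ft_force: [-0.8, -0.9, -0.2]
width: 0.998
```

Request:
arm_command([
  [[0,0,0,0,0,-1.0,-1],[0,0,0,0,0,-2.0,-1],[0,0,0,0,0,-3.0,-1],[0,0,0,0,0,0,-1],[0,0,0,0,0,0,-1]],
])

```text
t: 7.85
eef_pos: [581.0, -84.3, 123.7]
ee_rot: [[0.926, 0.377, -0.001], [0.377, -0.926, -0.005], [-0.003, 0.005, -1.0]]
ft_force: [-0.9, -0.1, -0.4]
width: 0.997
```

```bash
python3 d.py 579.3 -279.5 120; python3 w.py 580 -85 76 580 -279 48;  python3 - <<'E'
from m import *
beakers(dict(AC=(581,-84,78)))
E
```

```text
t 7.85 p [581.  -84.3 123.7] F [-0.9 -0.1 -0.4] w 0.997 z [-0.001 -0.005 -1.   ]
[ 579.3 -279.5  120. ] tool cm [-7.5  18.01  0.48] 5 rows of [-1.5  3.6  0.1]
2371 [581.2 -84.8] rms 1.13 z [73.7 75.4 76.3]
788 [ 579.5 -279. ] rms 1.19 z [44.8 47.2 48.2]
AC scene 57 [583.9 -85.5] rms 1.7 zmax 79.4 bb [ 555. -116.] [615. -52.]
AC side 119 [579.9 -84.1] rms 1.7 zmax 80.0 bb [ 549. -115.] [611. -52.]
```

C is nested: its rim is exactly 18 mm higher, centred at (581.2,-84.8). Next is B.

Request:
arm_command([
  [[0,0,0,-1.5,3.6,0,-1],[0,0,0,-1.5,3.6,0,-1],[0,0,0,-1.5,3.6,0,-1],[0,0,0,-1.5,3.6,0,-1],[0,0,0,-1.0,2.4,0,-1]],
])

```text
t: 8.42
eef_pos: [580.6, -260.9, 118.9]
ee_rot: [[0.919, 0.393, -0.007], [0.393, -0.919, 0.002], [-0.006, -0.004, -1.0]]
ft_force: [-1.3, -0.5, 0.8]
width: 1.001
```

Request:
arm_command([
  [[0,0,0,0,0,0,-1],[0,0,0,0,0,0,-1]],
])

```text
t: 8.58
eef_pos: [577.8, -269.6, 116.9]
ee_rot: [[0.923, 0.384, -0.01], [0.384, -0.923, -0.001], [-0.01, -0.003, -1.0]]
ft_force: [-0.1, 1.2, -0.5]
width: 1.003
```

```bash
python3 w.py 579.5 -279.3 48; python3 d.py 579.4 -279.5 120;
```

```text
1915 [ 579.8 -279.9] rms 1.11 z [45.7 47.5 48.3]
t 8.63 p [ 577.4 -269.9  116.9] F [-0.  -1.1 -0.6] w 1.001 z [-0.011 -0.002 -1.   ]
[ 579.4 -279.5  120. ] tool cm [-0.19  0.96 -0.32] 1 rows of [-0.19  0.96 -0.32]
```

Request:
arm_command([
  [[0,0.6,0,-0.15,1.1,0,-1],[0,0,0,0,0,2.0,-1],[0,0,0,0,0,2.0,-1],[0,0,0,0,0,1.0,-1],[0,0,0,0,0,0,-1]],
])

```text
t: 9.05
eef_pos: [582.8, -276.7, 65.1]
ee_rot: [[0.921, 0.39, 0.003], [0.39, -0.921, 0.005], [0.004, -0.004, -1.0]]
ft_force: [-0.9, 0.6, -0.9]
width: 1.003
```

```bash
python3 d.py 579.5 -279.7 31
```

```text
t 9.05 p [ 582.8 -276.7   65.1] F [-0.9  0.6 -0.9] w 1.003 z [ 0.003  0.005 -1.   ]
[ 579.5 -279.7   31. ] tool cm [-0.44  0.16  3.41] 1 rows of [-0.44  0.16  3.41]
```

Request:
arm_command([
  [[0,0,0,-0.45,0.2,0.5,-1],[0,0,0,0,0,1.2,-1],[0,0,0,0,0,1.2,-1],[0,0,0,0,0,0,-1],[0,0,0,0,0,0,-1]],
])

```text
t: 9.47
eef_pos: [580.7, -279.1, 34.8]
ee_rot: [[0.919, 0.393, 0.004], [0.393, -0.919, 0.005], [0.006, -0.003, -1.0]]
ft_force: [-0.2, 0.1, -0.0]
width: 0.998
```

```bash
python3 d.py 579.5 -279.7 31
```

```text
t 9.47 p [ 580.7 -279.1   34.8] F [-0.2  0.1 -0. ] w 0.998 z [ 0.004  0.005 -1.   ]
[ 579.5 -279.7   31. ] tool cm [-0.13  0.01  0.38] 1 rows of [-0.13  0.01  0.38]
```

Request:
arm_command([
  [[0,-0.3,0,-0.13,0,0.4,-1],[0,0,0,0,0,0,-1],[0,0,0,0,0,0,1],[0,0,0,0,0,0,1],[0,0,0,0,0,0,1]],
])

```text
t: 9.88
eef_pos: [580.1, -279.8, 31.7]
ee_rot: [[0.919, 0.393, 0.0], [0.393, -0.919, 0.002], [0.001, -0.002, -1.0]]
ft_force: [0.2, -0.1, -0.1]
width: 0.719
```

Request:
arm_command([
  [[0,0,0,0,0,0,1],[0,0,0,0,0,0,1],[0,0,0,0,0,0,1],[0,0,0,0,0,0,1],[0,0,0,0,0,0,1]],
])

```text
t: 10.3
eef_pos: [580.5, -279.9, 32.4]
ee_rot: [[0.919, 0.393, 0.002], [0.393, -0.919, 0.002], [0.002, -0.001, -1.0]]
ft_force: [-0.1, 0.3, -1.0]
width: 0.72
```

```bash
python3 d.py 579.5 -279.7 31 579.5 -279.7 130 581 -84.8 130
```

```text
t 10.3 p [ 580.5 -279.9   32.4] F [-0.1  0.3 -1. ] w 0.72 z [ 0.002  0.002 -1.   ]
[ 579.5 -279.7   31. ] tool cm [-0.08 -0.06  0.14] 1 rows of [-0.08 -0.06  0.14]
[ 579.5 -279.7  130. ] tool cm [ 0.02 -0.01 -9.9 ] 3 rows of [ 0.01 -0.   -3.3 ]
[581.  -84.8 130. ] tool cm [  7.8  -17.86   0.04] 5 rows of [ 1.56 -3.57  0.01]
```

Request:
arm_command([
  [[0,0,0,0,0,-1.5,1],[0,0,0,0,0,-2.5,1],[0,0,0,0,0,-2.5,1],[0,0,0,0,0,-2.5,1],[0,0,0,0,0,-1.5,1]],
])

```text
t: 10.72
eef_pos: [577.3, -278.7, 136.0]
ee_rot: [[0.919, 0.393, -0.008], [0.394, -0.919, 0.006], [-0.005, -0.009, -1.0]]
ft_force: [0.2, -0.1, -0.5]
width: 0.714
```

Request:
arm_command([
  [[0,0,0,0.8,-1.8,0,1],[0,0,0,1.3,-3.0,0,1],[0,0,0,1.3,-3.0,0,1],[0,0,0,1.3,-3.0,0,1],[0,0,0,1.3,-3.0,0,1]],
])

```text
t: 11.13
eef_pos: [579.6, -136.0, 141.9]
ee_rot: [[0.926, 0.379, 0.001], [0.379, -0.926, -0.003], [-0.0, 0.003, -1.0]]
ft_force: [1.3, 0.8, 0.1]
width: 0.717
```

Request:
arm_command([
  [[0,0,0,1.3,-3.0,0,1],[0,0,0,0.6,-1.5,0,1],[0,0,0,0,0,0,1],[0,0,0,0,0,0,1]],
])

```text
t: 11.47
eef_pos: [580.1, -74.7, 142.0]
ee_rot: [[0.921, 0.389, 0.001], [0.389, -0.921, 0.001], [0.002, -0.001, -1.0]]
ft_force: [0.7, -0.8, -0.6]
width: 0.716
```

```bash
python3 w.py 581 -84.8 76; python3 d.py 582 -84.5 125
```

```text
933 [580.9 -84.8] rms 1.09 z [74.3 75.4 76.3]
t 11.52 p [580.2 -74.8 142. ] F [0.4 1.3 0.4] w 0.718 z [ 0.001  0.002 -1.   ]
[582.  -84.5 125. ] tool cm [-0.21  0.97  1.7 ] 1 rows of [-0.21  0.97  1.7 ]
```

Request:
arm_command([
  [[0,0,0,-0.2,1.05,0.8,1],[0,0,0,0,0,0.9,1],[0,0,0,0,0,0.6,1],[0,0,0,0,0,0,1],[0,0,0,0,0,0,1]],
])

```text
t: 11.93
eef_pos: [581.9, -93.5, 115.7]
ee_rot: [[0.925, 0.381, 0.0], [0.381, -0.925, -0.001], [-0.0, 0.001, -1.0]]
ft_force: [0.7, -0.5, -0.6]
width: 0.722
```

```bash
python3 d.py 581.8 -84.5 79
```

```text
t 11.93 p [581.9 -93.5 115.7] F [ 0.7 -0.5 -0.6] w 0.722 z [ 0.    -0.001 -1.   ]
[581.8 -84.5  79. ] tool cm [ 0.33 -0.84  3.67] 1 rows of [ 0.33 -0.84  3.67]
```

Request:
arm_command([
  [[0,0,0,0.3,-0.8,0,1],[0,0,0,0,0,0,1],[0,0,0,0,0,0,1],[0,0,0,0,0,0,1]],
])

```text
t: 12.27
eef_pos: [581.2, -85.0, 115.3]
ee_rot: [[0.925, 0.379, -0.001], [0.379, -0.925, -0.001], [-0.001, 0.001, -1.0]]
ft_force: [-0.1, 0.1, -1.2]
width: 0.719
```

```bash
python3 d.py 581.8 -84.5 79
```

```text
t 12.27 p [581.2 -85.  115.3] F [-0.1  0.1 -1.2] w 0.719 z [-0.001 -0.001 -1.   ]
[581.8 -84.5  79. ] tool cm [ 0.07 -0.03  3.63] 1 rows of [ 0.07 -0.03  3.63]
```

Request:
arm_command([
  [[0,0,0,0.07,0,0.6,1],[0,0,0,0,0,0.8,1],[0,0,0,0,0,0.8,1],[0,0,0,0,0,0.2,1],[0,0,0,0,0,0,1]],
])

```text
t: 12.68
eef_pos: [582.4, -84.1, 89.3]
ee_rot: [[0.925, 0.38, 0.001], [0.38, -0.925, -0.001], [0.0, 0.001, -1.0]]
ft_force: [0.2, -0.5, -1.1]
width: 0.714
```

```bash
python3 d.py 581.8 -84.5 79
```

```text
t 12.68 p [582.4 -84.1  89.3] F [ 0.2 -0.5 -1.1] w 0.714 z [ 0.001 -0.001 -1.   ]
[581.8 -84.5  79. ] tool cm [-0.07  0.01  1.03] 1 rows of [-0.07  0.01  1.03]
```

Request:
arm_command([
  [[0,0,0,-0.06,0,0.4,1],[0,0,0,0,0,0.4,1],[0,0,0,0,0,0.3,1],[0,0,0,0,0,0.2,1],[0,0,0,0,0,0,1]],
])

```text
t: 13.1
eef_pos: [583.4, -83.8, 78.1]
ee_rot: [[0.925, 0.38, 0.005], [0.38, -0.925, -0.0], [0.004, 0.002, -1.0]]
ft_force: [-1.3, -0.8, -1.4]
width: 0.718
```

```bash
python3 d.py 581.8 -84.5 78.4
```

```text
t 13.1 p [583.4 -83.8  78.1] F [-1.3 -0.8 -1.4] w 0.718 z [ 0.005 -0.    -1.   ]
[581.8 -84.5  78.4] tool cm [-0.17  0.01 -0.03] 1 rows of [-0.17  0.01 -0.03]
```

Height matches the fully-home value (78.4). A small press, undo the tilt, then release and check.

Request:
arm_command([
  [[0,-0.3,0,-0.17,0,0.2,1],[0,0,0,0,0,0,1],[0,0,0,0,0,0,0.2],[0,0,0,0,0,0,-0.6],[0,0,0,0,0,0,-1]],
])

```text
t: 13.52
eef_pos: [583.4, -84.1, 77.5]
ee_rot: [[0.925, 0.38, 0.004], [0.38, -0.925, -0.002], [0.003, 0.003, -1.0]]
ft_force: [0.1, -0.6, -0.4]
width: 0.917
```

Request:
arm_command([
  [[0,0,0,0,0,0,-1],[0,0,0,0,0,-1.0,-1],[0,0,0,0,0,-2.5,-1],[0,0,0,0,0,-3.0,-1],[0,0,0,0,0,-1.0,-1]],
])

```text
t: 13.93
eef_pos: [580.5, -84.0, 152.6]
ee_rot: [[0.925, 0.38, -0.005], [0.38, -0.925, -0.002], [-0.005, -0.0, -1.0]]
ft_force: [0.9, -0.8, 1.0]
width: 1.003
```

Request:
arm_command([
  [[0,0,0,0,0,0,-1],[0,0,0,0,0,0,-1]],
])

```text
t: 14.1
eef_pos: [581.9, -84.4, 156.3]
ee_rot: [[0.925, 0.38, 0.0], [0.38, -0.925, -0.002], [-0.001, 0.002, -1.0]]
ft_force: [-0.6, -0.6, -0.1]
width: 0.998
```

```bash
python3 w.py 581 -84.8 94; python3 - <<'E'
from m import *
beakers(dict(ACB=(581,-84,96)))
f=fs["side"]; cv2.imwrite("pics/stack.png",cv2.resize(f["image"][180:290,260:420,::-1],None,fx=4,fy=4,interpolation=cv2.INTER_CUBIC))
E
python3 d.py 581 150 290
```

```text
2040 [582.9 -84.1] rms 1.12 z [91.8 93.4 94.3]
ACB scene 81 [586.  -84.1] rms 2.1 zmax 97.3 bb [ 555. -116.] [618. -52.]
ACB side 137 [581.6 -83.6] rms 1.8 zmax 97.9 bb [ 550. -115.] [614. -52.]
t 14.25 p [581.2 -84.3 154.8] F [ 0.7  0.2 -0.5] w 0.999 z [-0.002 -0.002 -1.   ]
[581. 150. 290.] tool cm [  8.84 -21.66 -13.57] 6 rows of [ 1.47 -3.61 -2.26]
```

View pics/stack.png

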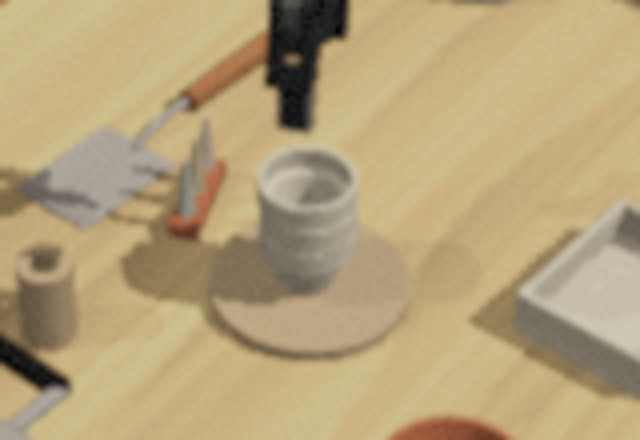

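The stack crop shows all three beakers nested upright on the batt: rims at 57.5, 75.4 and 93.4 mm, centres within 3 mm. Next is the lid. First I'll rise and yaw the tool so the jaws close across the bar.

Request:
arm_command([
  [[0,0,5,0,0,-3.0,-1],[0,0,5,0,0,-3.0,-1],[0,0,5,0,0,-3.0,-1],[0,0,5,0,0,-3.0,-1],[0,0,4,0,0,-1.5,-1]],
])

```text
t: 14.67
eef_pos: [577.0, -83.5, 284.6]
ee_rot: [[0.999, -0.045, -0.023], [-0.045, -0.999, -0.0], [-0.023, 0.001, -1.0]]
ft_force: [1.7, -0.9, 0.8]
width: 0.997
```

Request:
arm_command([
  [[0,0,0,0,0,0,0.1],[0,0,0,0,0,0,0.1]],
])

```text
t: 14.83
eef_pos: [578.0, -83.6, 286.3]
ee_rot: [[0.999, -0.048, -0.02], [-0.048, -0.999, -0.001], [-0.02, 0.002, -1.0]]
ft_force: [-0.2, 1.0, -0.5]
width: 0.749
```

```bash
python3 d.py 581 130 290 ; python3 - <<'E'
from h import *
R=np.array(bot.get_state()["ee_rot"]); print(R.round(3), np.degrees(np.arctan2(R[1,0],R[0,0])))
E
```

```text
t 14.83 p [578.  -83.6 286.3] F [-0.2  1.  -0.5] w 0.749 z [-0.02  -0.001 -1.   ]
[581. 130. 290.] tool cm [ -0.74 -21.34  -0.39] 6 rows of [-0.12 -3.56 -0.07]
[[ 0.999 -0.048 -0.02 ]
 [-0.048 -0.999 -0.001]
 [-0.02   0.002 -1.   ]] -2.7553822685929794
```

Request:
arm_command([
  [[0,1.1,0.5,0,-3.0,0,0.1],[0,0,0,0,-4.0,0,0.1],[0,0,0,0,-4.0,0,0.1],[0,0,0,0,-4.0,0,0.1],[0,0,0,0,-3.0,0,0.1]],
])

```text
t: 15.25
eef_pos: [585.5, 91.1, 276.7]
ee_rot: [[0.998, -0.065, -0.011], [-0.065, -0.998, -0.009], [-0.01, 0.009, -1.0]]
ft_force: [0.2, 0.7, -0.0]
width: 0.451
```

Request:
arm_command([
  [[0,0,0,0,-1,0,0.1],[0,0,0,0,0,0,0.1],[0,0,0,0,0,0,0.1],[0,0,0,0,0,0,0.1]],
])

```text
t: 15.58
eef_pos: [583.1, 109.4, 269.1]
ee_rot: [[0.999, -0.048, -0.022], [-0.048, -0.999, -0.009], [-0.021, 0.01, -1.0]]
ft_force: [0.0, -0.7, -1.0]
width: 0.447
```

```bash
python3 - <<'E'
from w import *
s=bot.get_state()
P,v,u=wpts(); f=bot.grab_frame("wrist"); cv2.imwrite("pics/w2.png",f["image"][:,:,::-1])
g=f["image"].max(2)[v,u]
m=(P[:,2]>180)&(P[:,2]<206)&(P[:,0]>500)&(P[:,0]<670)&(P[:,1]>180)&(P[:,1]<240)
H=P[m]; print(m.sum(),H.min(0).round(),H.max(0).round())
top=H[(g[m]<90)]
print("dark",len(top),np.percentile(top,[2,50,98],axis=0).round(1))
for x in range(515,660,12):
    q=H[abs(H[:,0]-x)<6]
    if len(q)>10: print(x,len(q),np.percentile(q[:,1],[3,50,97]).round(1),np.percentile(q[:,2],[50,95]).round(1))
# lid front edge
L=P[(P[:,2]>203)&(P[:,2]<216)]
for x in (520,580,640):
    q=L[abs(L[:,0]-x)<5]; print("lid",x,len(q),q[:,1].min().round(1) if len(q) else None, np.median(q[:,2]).round(1) if len(q) else None)
E
python3 d.py 581 211 290
```

```text
4132 [517. 200. 188.] [641. 240. 201.]
dark 3571 [[524.3 201.  191.1]
 [588.8 207.7 197.6]
 [636.2 232.6 200. ]]
515 55 [218.9 232.9 239.3] [196.5 197.3]
527 412 [206.3 216.7 238.8] [195.8 199.4]
539 293 [205.6 209.7 217.6] [197.9 199.8]
551 318 [204.7 209.2 217. ] [197.9 199.7]
563 326 [204.2 208.3 216.3] [197.8 199.7]
575 345 [203.2 207.5 214.9] [198.  199.9]
587 363 [202.6 207.  214.2] [197.9 199.7]
599 384 [202.1 206.2 214. ] [197.9 199.7]
611 398 [201.3 205.8 213.2] [197.9 199.5]
623 411 [200.6 204.9 212.7] [197.9 199.6]
635 827 [200.7 216.8 238.5] [196.1 198.8]
lid 520 1332 254.6 209.2
lid 580 1436 251.4 209.3
lid 640 1457 244.6 209.2
t 15.68 p [583.3 108.4 269.6] F [ 0.2 -0.3  0.3] w 0.451 z [-0.021 -0.009 -1.   ]
[581. 211. 290.] tool cm [ -0.79 -10.21  -2.13] 3 rows of [-0.26 -3.4  -0.71]
```

View pics/w2.png

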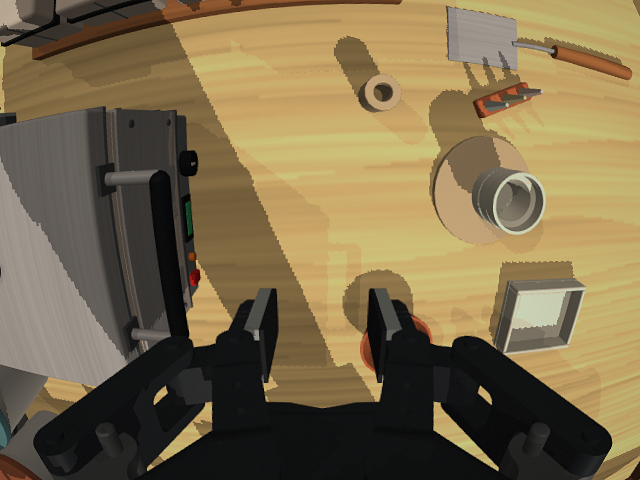

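The wrist picture shows the black bar at (165,265) running between posts at (130,178) and (130,335). Measured bar centre is (580,209,193), with its yaw matching the jaws. The stack is upright at (508,200).

Request:
arm_command([
  [[0.6,1.2,0.3,-0.3,-1.5,0,0.1],[0,0,0,-0.1,-2.5,0,0.1],[0,0,0,-0.1,-2.5,0,0.1],[0,0,0,-0.1,-2.0,0,0.1],[0,0,0,0,-1,0,0.1]],
], newtons=70)

```text
t: 16.1
eef_pos: [585.6, 192.1, 270.4]
ee_rot: [[0.997, -0.076, 0.004], [-0.076, -0.997, -0.004], [0.004, 0.004, -1.0]]
ft_force: [-0.5, 0.9, -0.1]
width: 0.449
```

Request:
arm_command([
  [[0,0,0,0,0,0,0.1],[0,0,0,0,0,0,0.1],[0,0,0,0,0,0,0.1],[0,0,0,0,0,0,0.1]],
])

```text
t: 16.43
eef_pos: [586.5, 188.2, 270.5]
ee_rot: [[0.997, -0.079, 0.004], [-0.079, -0.997, -0.006], [0.005, 0.005, -1.0]]
ft_force: [-1.0, 0.9, 0.7]
width: 0.45
```

```bash
python3 d.py 580 209 225 580 209 176
```

```text
t 16.43 p [586.5 188.2 270.5] F [-1.   0.9  0.7] w 0.45 z [ 0.004 -0.006 -1.   ]
[580. 209. 225.] tool cm [-0.84 -2.05  4.53] 2 rows of [-0.42 -1.02  2.27]
[580. 209. 176.] tool cm [-0.02 -0.03  4.9 ] 2 rows of [-0.01 -0.01  2.45]
```

Yaw is now -4.5°; I'll correct by about -1.2° about tool z and close in.

Request:
arm_command([
  [[0,0,-1.2,-0.8,-1.9,0.5,0.1],[0,0,0,0,0,1.5,0.1],[0,0,0,0,0,1.0,0.1],[0,0,0,0,0,0,0.1],[0,0,0,0,0,0,0.1]],
])

```text
t: 16.85
eef_pos: [581.9, 200.4, 240.5]
ee_rot: [[0.998, -0.067, 0.007], [-0.067, -0.998, -0.008], [0.007, 0.007, -1.0]]
ft_force: [-0.6, 0.1, 0.7]
width: 0.45
```

```bash
python3 d.py 580 209 225 580 209 176
```

```text
t 16.85 p [581.9 200.4 240.5] F [-0.6  0.1  0.7] w 0.45 z [ 0.007 -0.008 -1.   ]
[580. 209. 225.] tool cm [-0.26 -0.86  1.55] 1 rows of [-0.26 -0.86  1.55]
[580. 209. 176.] tool cm [-0.04 -0.04  4.9 ] 2 rows of [-0.02 -0.02  2.45]
```

Request:
arm_command([
  [[0.4,-0.4,0,-0.2,-0.85,0,0.1],[0,0,0,0,0,0,0.1],[0,0,0,0,0,0,0.1]],
])

```text
t: 17.1
eef_pos: [581.2, 208.1, 241.6]
ee_rot: [[0.998, -0.07, 0.001], [-0.07, -0.998, -0.0], [0.001, 0.0, -1.0]]
ft_force: [-0.5, -0.7, 0.7]
width: 0.448
```

```bash
python3 d.py 580 209 225 580 209 176
```

```text
t 17.1 p [581.2 208.1 241.6] F [-0.5 -0.7  0.7] w 0.448 z [ 0.001 -0.    -1.   ]
[580. 209. 225.] tool cm [-0.13 -0.09  1.66] 1 rows of [-0.13 -0.09  1.66]
[580. 209. 176.] tool cm [-0.  -0.   4.9] 2 rows of [-0.   -0.    2.45]
```

Request:
arm_command([
  [[0,0,0,-0.1,-0.1,1.2,0.1],[0,0,0,0,0,1.5,0.1],[0,0,0,0,0,1.5,0.1],[0,0,0,0,0,1.0,0.1],[0,0,0,0,0,0,0.1]],
])

```text
t: 17.52
eef_pos: [582.6, 210.0, 191.1]
ee_rot: [[0.998, -0.07, 0.007], [-0.07, -0.998, 0.003], [0.007, -0.003, -1.0]]
ft_force: [-0.6, -0.3, 0.3]
width: 0.447
```

```bash
python3 d.py 580 209 176
```

```text
t 17.52 p [582.6 210.  191.1] F [-0.6 -0.3  0.3] w 0.447 z [ 0.007  0.003 -1.   ]
[580. 209. 176.] tool cm [-0.27  0.12  1.51] 1 rows of [-0.27  0.12  1.51]
```

Request:
arm_command([
  [[0,-0.4,0,-0.1,0.1,0.8,0.1],[0,0,0,0,0,0.7,0.1],[0,0,0,0,0,0,0.1],[0,0,0,0,0,0,1],[0,0,0,0,0,0,1]],
])

```text
t: 17.93
eef_pos: [582.6, 209.6, 176.4]
ee_rot: [[0.998, -0.07, 0.001], [-0.07, -0.998, 0.005], [0.001, -0.005, -1.0]]
ft_force: [-0.0, 24.3, -2.2]
width: 0.18
```

Request:
arm_command([
  [[0,0,0,0,0,0,1],[0,0,0,0,0,0,1],[0,0,0,0,0,0,1],[0,0,0,0,0,0,1]],
])

```text
t: 18.27
eef_pos: [582.6, 210.8, 176.8]
ee_rot: [[0.998, -0.068, 0.002], [-0.068, -0.998, 0.006], [0.001, -0.006, -1.0]]
ft_force: [0.0, 0.8, -2.5]
width: 0.136
```

```bash
python3 d.py 580 209 176; python3 - <<'E'
import numpy as np
# lid-following: bar axis at (-266,+18) from hinge, in plane (horizontal to hinge u, z)
for th in np.radians([0,5,10,15,20,25,30]):
    a=np.arctan2(18,-266)-th; r=np.hypot(266,18); print(np.degrees(th).round(),(r*np.cos(a)+266).round(1),(r*np.sin(a)-18).round(1))
E
```

```text
t 18.27 p [582.6 210.8 176.8] F [ 0.   0.8 -2.5] w 0.136 z [ 0.002  0.006 -1.   ]
[580. 209. 176.] tool cm [-0.25  0.2   0.08] 1 rows of [-0.25  0.2   0.08]
0.0 0.0 0.0
5.0 2.6 23.1
10.0 7.2 45.9
15.0 13.7 68.2
20.0 22.2 89.9
25.0 32.5 110.7
30.0 44.6 130.6
```

The bar is gripped (opening about 12 mm on a 14 mm bar). I'll lift along the hinge arc, turning the tool with the lid.

Request:
arm_command([
  [[-1,0,0,0,0,-0.5,1],[-2,0,0,0,-0.02,-0.93,1],[-2,0,0,0,-0.02,-0.93,1],[-2,0,0,0,-0.02,-0.93,1],[0,0,0,0,0,0,1]],
])

```text
t: 18.68
eef_pos: [582.7, 212.7, 208.2]
ee_rot: [[0.998, -0.069, -0.009], [-0.069, -0.99, -0.122], [-0.001, 0.122, -0.992]]
ft_force: [1.6, -2.0, -8.9]
width: 0.135
```

```bash
cat > k.py <<'E'
from h import *
s=bot.get_state(); R=np.array(s["ee_rot"]); p=np.array(s["eef_pos"])
b=p-17*R[:,2]; u=np.array([.062,.998,0]); c0=np.array([580,209,193.]); h=c0+266*u; h[2]=175
d=b-h; th=np.arctan2(d[2],-(d@u))-np.arctan2(18,266)
print("t",round(s["t"],2),"p",p.round(1),"bar",b.round(1),"r",np.hypot(d@u,d[2]).round(1),"lid",th.round(3),np.degrees(th).round(1),"tooltilt",np.degrees(np.arcsin(-R[:,2]@u)).round(1),"zx",R[0,2].round(3),"F",np.round(s["ft_force"],1),"w",round(s["width"],3))
E
python3 k.py
```

```text
t 18.68 p [582.7 212.7 208.2] bar [582.8 214.8 225. ] r 264.8 lid 0.123 7.0 tooltilt 7.0 zx -0.009 F [ 1.6 -2.  -8.9] w 0.135
```

Request:
arm_command([
  [[-2,0,0,0,-0.02,-0.93,1],[-2,0,0,0,-0.02,-0.93,1],[-2,0,0,0,-0.02,-0.93,1],[-2,0,0,0,-0.02,-0.93,1],[-2,0,0,0,-0.02,-0.93,1]],
])

```text
t: 19.1
eef_pos: [583.0, 221.2, 250.5]
ee_rot: [[0.997, -0.068, -0.025], [-0.073, -0.952, -0.298], [-0.003, 0.299, -0.954]]
ft_force: [2.0, -0.6, -9.1]
width: 0.135
```

Request:
arm_command([
  [[-2,0,0,0,-0.02,-0.93,1],[-2,0,0,0,-0.02,-0.93,1],[-1,0,0,0,-0.02,-0.5,1],[0,0,0,0,0,0,1],[0,0,0,0,0,0,1]],
])

```text
t: 19.52
eef_pos: [583.4, 227.7, 270.6]
ee_rot: [[0.997, -0.066, -0.035], [-0.074, -0.918, -0.389], [-0.007, 0.39, -0.921]]
ft_force: [1.3, -2.8, -8.9]
width: 0.139
```

```bash
python3 k.py; python3 - <<'E'
from h import *
fs=[bot.grab_frame(c) for c in ("side","scene")]
cv2.imwrite("pics/q0.png",np.hstack([cv2.resize(f["image"][a:a+80,b:b+80,::-1],(400,400),interpolation=cv2.INTER_CUBIC) for f,a,b in ((fs[0],235,95),(fs[1],150,410))]))
for n,f in zip(("side","scene"),fs):
    hsv=cv2.cvtColor(f["image"],cv2.COLOR_RGB2HSV)
    P,v,u=pts(f); H=hsv[v,u]
    near=(P[:,0]>660)&(P[:,0]<760)&(P[:,1]>340)&(P[:,1]<500)&(P[:,2]>180)&(P[:,2]<300)
    for nm,m in (("red",((H[:,0]<6)|(H[:,0]>172))&(H[:,1]>120)),("yel",(H[:,0]>17)&(H[:,0]<32)&(H[:,1]>130))):
        m=m&near; 
        if m.sum(): print(n,nm,m.sum(),"px",u[m].mean().round(1),v[m].mean().round(1),"range",u[m].min(),u[m].max(),v[m].min(),v[m].max(),"xyz",np.median(P[m],0).round(1))
E
```

```text
t 19.52 p [583.4 227.7 270.6] bar [584.  234.3 286.2] r 265.0 lid 0.366 20.9 tooltilt 23.0 zx -0.035 F [ 1.3 -2.8 -8.9] w 0.139
side red 5 px 140.4 268.2 range 140 141 267 269 xyz [703.9 379.3 237.5]
side yel 2 px 108.0 312.5 range 108 108 312 313 xyz [713.7 459.9 181. ]
scene red 15 px 448.6 180.9 range 446 451 180 182 xyz [709.3 379.4 234.5]
scene yel 46 px 454.7 184.0 range 445 463 178 187 xyz [714.3 431.6 194.4]
```

View pics/q0.png

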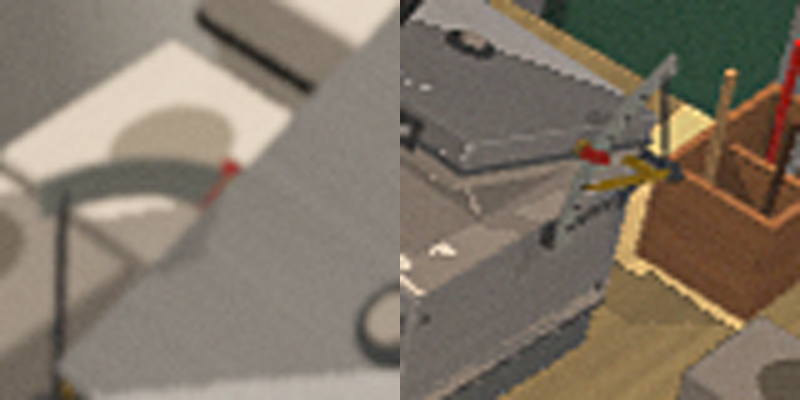

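The right half (scene camera) shows the yellow pointer from its hub at about (542,185) to its tip near (447,187), just below the red clip at (449,181). I'll compute both angles in the quadrant's plane.

```bash
cat > q.py <<'E'
from h import *
import subprocess
u3=np.array([.062,.998,0]); n3=np.array([.998,-.062,0]); h=np.array([596.5,474.5,175.])
f=bot.grab_frame("scene")
im=cv2.resize(f["image"],None,fx=1,fy=1); hsv=cv2.cvtColor(im,cv2.COLOR_RGB2HSV)
# intersect rays with quadrant plane at given offset along n3
def onplane(u,v,off):
    K=f["mtx"]; d=np.stack([(u-K[0,2])/K[0,0],(v-K[1,2])/K[1,1],np.ones(len(u))],1)@f["R"]; o=-f["R"].T@f["t"]
    t=(off-(o-h)@n3)/(d@n3); X=o+d*t[:,None]-h; return -(X@u3),X[:,2]
for nm,m in (("red",((hsv[...,0]<8)|(hsv[...,0]>172))&(hsv[...,1]>110)),("yel",(hsv[...,0]>15)&(hsv[...,0]<34)&(hsv[...,1]>140))):
    w=np.zeros_like(m); w[165:200,435:475]=1; v,u=np.nonzero(m&w); 
    P,vv,uu=pts(f,m&w); off=np.median((P-h)@n3); 
    a,b=onplane(u,v,115); r=np.hypot(a,b); th=np.arctan2(b,a)
    print(nm,len(u),"off",off.round(1))
    for i in np.argsort(-r)[:60 if nm=="yel" else 40:2]: print((u[i],v[i]),"r",r[i].round(0),"th",th[i].round(2),end=" | ")
    print()
cv2.imwrite("pics/q%d.png"%int(bot.get_state()["t"]*100),cv2.resize(f["image"][160:200,430:480,::-1],(750,600),interpolation=cv2.INTER_CUBIC))
E
python3 q.py; python3 k.py; ls pics
```

```text
red 16 off 119.3
(np.int64(446), np.int64(180)) r 115.0 th 0.59 | (np.int64(446), np.int64(181)) r 112.0 th 0.56 | (np.int64(447), np.int64(181)) r 106.0 th 0.57 | (np.int64(448), np.int64(181)) r 99.0 th 0.57 | (np.int64(448), np.int64(182)) r 96.0 th 0.54 | (np.int64(450), np.int64(180)) r 91.0 th 0.62 | (np.int64(450), np.int64(181)) r 87.0 th 0.59 | (np.int64(451), np.int64(181)) r 81.0 th 0.6 | 
yel 46 off 120.5
(np.int64(445), np.int64(179)) r 125.0 th 0.61 | (np.int64(445), np.int64(180)) r 121.0 th 0.58 | (np.int64(447), np.int64(178)) r 117.0 th 0.65 | (np.int64(448), np.int64(187)) r 79.0 th 0.32 | (np.int64(450), np.int64(186)) r 70.0 th 0.35 | (np.int64(451), np.int64(186)) r 63.0 th 0.34 | (np.int64(452), np.int64(186)) r 57.0 th 0.32 | (np.int64(452), np.int64(187)) r 54.0 th 0.24 | (np.int64(453), np.int64(186)) r 51.0 th 0.3 | (np.int64(456), np.int64(182)) r 45.0 th 0.62 | (np.int64(455), np.int64(185)) r 41.0 th 0.36 | (np.int64(455), np.int64(186)) r 38.0 th 0.24 | (np.int64(459), np.int64(192)) r 34.0 th -1.47 | (np.int64(458), np.int64(182)) r 32.0 th 0.68 | (np.int64(458), np.int64(183)) r 28.0 th 0.57 | (np.int64(457), np.int64(186)) r 25.0 th 0.13 | (np.int64(459), np.int64(183)) r 22.0 th 0.61 | (np.int64(458), np.int64(186)) r 19.0 th 0.01 | (np.int64(459), np.int64(185)) r 15.0 th 0.15 | (np.int64(460), np.int64(184)) r 11.0 th 0.4 | (np.int64(463), np.int64(184)) r 9.0 th -2.58 | (np.int64(462), np.int64(185)) r 8.0 th -2.01 | (np.int64(461), np.int64(184)) r 5.0 th 0.29 | 
t 19.67 p [583.3 227.8 270.7] bar [583.9 234.4 286.4] r 264.9 lid 0.366 21.0 tooltilt 22.9 zx -0.035 F [ 2.  -2.1 -8. ] w 0.138
kiln.png
q0.png
q1966.png
scene0.png
side0.png
stack.png
w1.png
w2.png
```

Request:
arm_command([
  [[-1.5,0,0,0,-0.02,-0.9,1],[-1.8,0,0,0,-0.02,-1.0,1],[-1.8,0,0,0,-0.02,-1.0,1],[-1.8,0,0,0,-0.02,-1.0,1],[-1.0,0,0,0,-0.02,-0.6,1]],
])

```text
t: 20.08
eef_pos: [584.3, 246.9, 309.7]
ee_rot: [[0.997, -0.062, -0.05], [-0.079, -0.856, -0.511], [-0.011, 0.513, -0.858]]
ft_force: [0.4, -3.7, -9.9]
width: 0.135
```

Request:
arm_command([
  [[-0.5,0,0,0,0,-0.3,1],[0,0,0,0,0,0,1],[0,0,0,0,0,0,1]],
])

```text
t: 20.33
eef_pos: [584.3, 248.1, 311.8]
ee_rot: [[0.997, -0.061, -0.052], [-0.079, -0.85, -0.52], [-0.012, 0.522, -0.853]]
ft_force: [0.2, -4.0, -10.0]
width: 0.137
```

```bash
python3 k.py; python3 q.py; cp pics/q2[0-9]*.png pics/cur.png; ls pics
```

```text
t 20.33 p [584.3 248.1 311.8] bar [585.2 256.9 326.3] r 265.2 lid 0.539 30.9 tooltilt 31.5 zx -0.052 F [  0.2  -4.  -10. ] w 0.137
red 15 off 119.2
(np.int64(446), np.int64(180)) r 115.0 th 0.59 | (np.int64(446), np.int64(181)) r 112.0 th 0.56 | (np.int64(447), np.int64(181)) r 106.0 th 0.57 | (np.int64(448), np.int64(181)) r 99.0 th 0.57 | (np.int64(448), np.int64(182)) r 96.0 th 0.54 | (np.int64(450), np.int64(180)) r 91.0 th 0.62 | (np.int64(450), np.int64(182)) r 83.0 th 0.55 | (np.int64(451), np.int64(182)) r 77.0 th 0.56 | 
yel 44 off 121.5
(np.int64(445), np.int64(179)) r 125.0 th 0.61 | (np.int64(446), np.int64(179)) r 119.0 th 0.62 | (np.int64(451), np.int64(183)) r 73.0 th 0.51 | (np.int64(452), np.int64(183)) r 67.0 th 0.51 | (np.int64(453), np.int64(183)) r 61.0 th 0.52 | (np.int64(454), np.int64(183)) r 54.0 th 0.52 | (np.int64(455), np.int64(182)) r 52.0 th 0.6 | (np.int64(456), np.int64(181)) r 49.0 th 0.68 | (np.int64(457), np.int64(180)) r 48.0 th 0.77 | (np.int64(457), np.int64(181)) r 43.0 th 0.72 | (np.int64(456), np.int64(183)) r 41.0 th 0.54 | (np.int64(456), np.int64(184)) r 38.0 th 0.45 | (np.int64(457), np.int64(183)) r 35.0 th 0.55 | (np.int64(457), np.int64(184)) r 31.0 th 0.44 | (np.int64(458), np.int64(183)) r 28.0 th 0.57 | (np.int64(458), np.int64(184)) r 24.0 th 0.44 | (np.int64(460), np.int64(182)) r 20.0 th 0.82 | (np.int64(460), np.int64(183)) r 15.0 th 0.67 | (np.int64(460), np.int64(184)) r 11.0 th 0.4 | (np.int64(461), np.int64(183)) r 9.0 th 0.82 | (np.int64(463), np.int64(183)) r 6.0 th 3.09 | (np.int64(462), np.int64(183)) r 3.0 th 1.59 | 
cur.png
kiln.png
q0.png
q1966.png
q2038.png
scene0.png
side0.png
stack.png
w1.png
w2.png
```

View pics/cur.png

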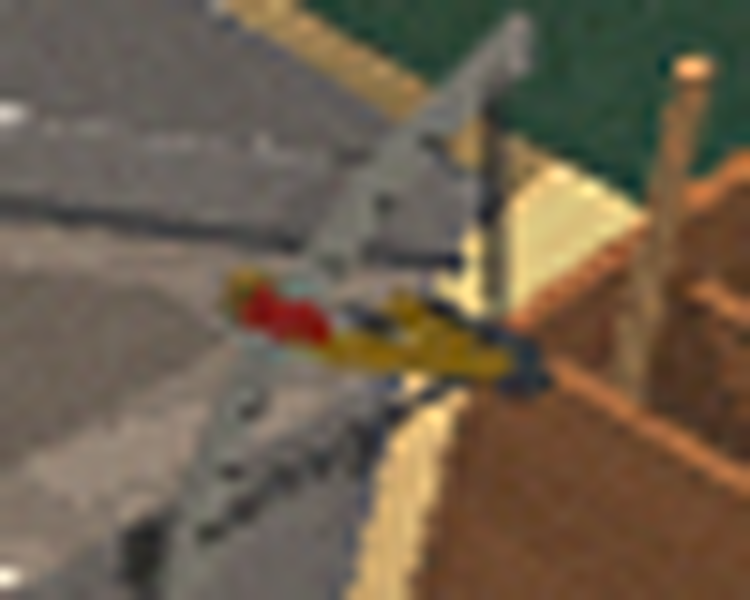

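The pointer line runs at about 0.51 and the clip at about 0.56 in the same measure (lid kinematics say 0.54), so they nearly meet at (452,182). I'll nudge up about 0.03 rad.

Request:
arm_command([
  [[-0.9,0,0,0,-0.01,-0.45,1],[-0.7,0,0,0,-0.01,-0.35,1],[0,0,0,0,0,0,1],[0,0,0,0,0,0,1],[0,0,0,0,0,0,1]],
])

```text
t: 20.8
eef_pos: [584.6, 252.3, 318.5]
ee_rot: [[0.997, -0.06, -0.056], [-0.08, -0.835, -0.545], [-0.014, 0.548, -0.837]]
ft_force: [0.2, -4.1, -8.9]
width: 0.132
```

```bash
python3 k.py; python3 q.py; python3 k.py; python3 - <<'E'
from m import *
beakers(dict(ACB=(581,-84,96)))
E
cp pics/q20[4-9]*.png pics/cur2.png; ls pics | grep q2
```

```text
t 20.8 p [584.6 252.3 318.5] bar [585.5 261.5 332.7] r 265.2 lid 0.569 32.6 tooltilt 33.2 zx -0.056 F [ 0.2 -4.1 -8.9] w 0.132
red 16 off 118.6
(np.int64(446), np.int64(180)) r 115.0 th 0.59 | (np.int64(446), np.int64(181)) r 112.0 th 0.56 | (np.int64(447), np.int64(181)) r 106.0 th 0.57 | (np.int64(448), np.int64(181)) r 99.0 th 0.57 | (np.int64(448), np.int64(182)) r 96.0 th 0.54 | (np.int64(450), np.int64(180)) r 91.0 th 0.62 | (np.int64(450), np.int64(181)) r 87.0 th 0.59 | (np.int64(451), np.int64(181)) r 81.0 th 0.6 | 
yel 41 off 121.2
(np.int64(445), np.int64(179)) r 125.0 th 0.61 | (np.int64(445), np.int64(180)) r 121.0 th 0.58 | (np.int64(447), np.int64(178)) r 117.0 th 0.65 | (np.int64(452), np.int64(183)) r 67.0 th 0.51 | (np.int64(453), np.int64(183)) r 61.0 th 0.52 | (np.int64(454), np.int64(183)) r 54.0 th 0.52 | (np.int64(455), np.int64(182)) r 52.0 th 0.6 | (np.int64(457), np.int64(180)) r 48.0 th 0.77 | (np.int64(457), np.int64(181)) r 43.0 th 0.72 | (np.int64(456), np.int64(183)) r 41.0 th 0.54 | (np.int64(458), np.int64(181)) r 37.0 th 0.76 | (np.int64(458), np.int64(182)) r 32.0 th 0.68 | (np.int64(459), np.int64(181)) r 31.0 th 0.82 | (np.int64(459), np.int64(182)) r 26.0 th 0.73 | (np.int64(458), np.int64(184)) r 24.0 th 0.44 | (np.int64(460), np.int64(182)) r 20.0 th 0.82 | (np.int64(460), np.int64(183)) r 15.0 th 0.67 | (np.int64(460), np.int64(184)) r 11.0 th 0.4 | (np.int64(461), np.int64(183)) r 9.0 th 0.82 | (np.int64(461), np.int64(184)) r 5.0 th 0.29 | (np.int64(462), np.int64(184)) r 2.0 th -2.33 | 
t 20.85 p [584.6 252.2 318.5] bar [585.5 261.5 332.7] r 265.2 lid 0.569 32.6 tooltilt 33.2 zx -0.056 F [ 0.7 -5.  -9.8] w 0.137
ACB scene 75 [585.6 -84.1] rms 2.0 zmax 97.6 bb [ 555. -115.] [616. -52.]
ACB side 139 [581.5 -83.7] rms 2.0 zmax 97.6 bb [ 550. -118.] [613. -50.]
q2038.png
q2085.png
```

View pics/q2085.png

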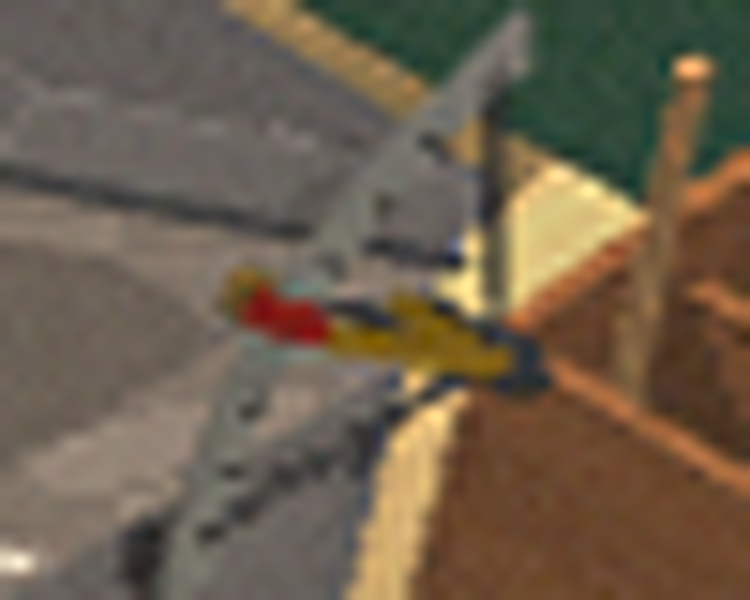

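The pointer tip now meets the red clip's inner end at about (452,182), roughly 3 mm apart or less. The stack is unchanged and the lid is held with about 9 N. Handing in.

```bash
python3 -c "
from cell import bot
print(bot.get_state()['ft_force']); print(bot.job_done())"
```

```text
[ 0.88903092 -3.40749578 -9.83058938]
the job is handed in; nothing more can be done
None
```

I nested both bench beakers into the one on the batt while the kiln was shut. Then I gripped the bar handle, lifted the lid to the clip and handed the job in still holding it, at about 21 s of the 67 s.

- **Stack:** the rims measured 57.5, 75.4 and 93.4 mm, so each beaker sits 18 mm above the one below. The wrist camera put the centres within about 3 mm of each other. The stack looked upright on the batt, and the fixed cameras found it unmoved after the lid was up.
- **Lid:** the arm pose gives a lid angle of 0.569 rad. In the scene picture the pointer tip meets the inner end of the red clip, about 3 mm off or less. The wrist reads about 10 N downward, and two readings 0.05 s apart gave the same lid angle.
- **Disagreements:**
  - The image reading of the pointer ran about 0.03 rad below the arm pose. Corrected for that, the clip comes out at about 0.58–0.61 rad, at or just above its stated 0.58 limit. That leaves a likely error of 0.01–0.04 rad against the allowed 0.08.
  - The scene camera placed beakers about 4 mm further out in x than the side camera, so I took the wrist camera's values for the final positions.
- **Not checked:** I did not measure the other bench items again at the end. The pictures showed none of them disturbed.

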